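Mount the cuvette carriage on the photometer's dovetail rail

ROBOT

A 6-joint arm with a two-finger parallel gripper is mounted at the origin on the work surface. World frame = base frame: x ahead of the robot, y to its left, z up, the work surface at z = 0. Lengths are in m, angles in rad, forces in N, time in s.
With the tool pointing down it reaches from about 0.425 to 0.95 m from the base axis. Payload 3.5 kg.
Tool frame: the origin (TCP) lies at the very end of the fingers, on their centre line; the grasp point (between the pads) lies 19 mm behind it; z points along the fingers, y is the line along which they close (so a half turn about z gives the same grasp; the last joint's range is limited). The gripper opens to 85 mm and grips with 20 to 120 N. Pads are 22 mm wide; open, the fingers measure 114 mm over their backs; the gripper's body (76 mm by 85 mm) begins 54 mm behind the grasp point. The pads swing forward as they close: fully open they stand 13 mm farther back than shut.
Start: joints at [-1.294, 0.286, 1.577, -0, 1.279, -0.15], TCP at [0.279, -0.614, 0.231] pointing down, gripper open.
Joint ranges: [-2.77, 2.77], [-0.9, 2.22], [0.21, 2.48], [-1.53, 4.67], [0.24, 2.81], [-2.84, 2.84]. Speed limits (rad/s): [2.79, 2.79, 3.14, 3.14, 3.14, 3.14].

INTERFACE

Orientations are given as a unit quaternion [x, y, z, w].
In Python, from plant import ctrl gives the robot as it stands.
- The arm moves only by the tool carry_out, never from a script. Its argument "deltas" is one flat list of numbers, 6 for each row, row after row: the shift along the tool's x, y, z in m, then the turn, a rotation vector about the tool's x, y, z in rad. A call has 1 to 5 rows; each row is the pose to reach, as a shift and turn from the pose commanded when the call began, along the tool's axes at that moment; what a row does not reach only later rows make up. A row lasts 1/8 s, in which the tool goes at most 62.5 mm and 10.7 degrees, less where a joint would pass 70% of its speed; a pose out of reach is approached as far as the arm can. A call with a gripper value outside its range is refused whole. "grip" is the opening in per cent of the stroke, from 0 (shut) to 100 (fully open), set as the call begins (left out, the last holds). The fingers move at their own pace and stop on an object; "grip_force" is the grip in N (left out, the last holds). Time passes only in rows, so rows that repeat a pose let the fingers close. It gives the time, the measured TCP pose, the force, the opening and the grip force at its end, in the units of the state.
- ctrl.get_state(): the state, without advancing time (a new reading comes with each control period).
- ctrl.read_camera(name): name is "side" or "top"; returns (picture, depth): 480x640x3 uint8, red, green, blue; 480x640 float32, m along the optical axis (not along the pixel's ray), 0 where there is no reading.
- ctrl.camera_model(name): a dict with "intrinsics" (3x3 intrinsics, pixels), "k1" (the pictures are not rectified: a ray, as slopes to the right and down, at radius r is drawn at 1 + k1 r^2 times it, then the intrinsics apply), "extrinsics" (4x4, takes a point from world to camera coordinates). Camera axes: x right, y down, z forward; pixel columns grow to the right and rows downward; lengths in m; the calibration is good to about 2 mm. A picture is of the moment at which its call begins. camera_model takes no time and is no camera call.
- ctrl.sign_off(): hands the job in; it is judged then, once.
Trained networks look in the newest picture that a camera, given by its name, has taken for a name from the list of things; names that differ only in an ending like _2 or _b are one class to them, and where a whole thing is asked for, a point or a joint stands for the part that bears it (a point fixed in the world has none). Each returns a list of dicts, best first, with "score" (0 to 1); they miss things now and then, are a little off and sometimes report something else, mostly with a low value. They report only what shows in the picture. A call takes as long as a camera call.
- ctrl.find_in(camera, query): "uv" ([column, row] in pixels, amid what is visible of it).
The state is a dict: "time": time; "qpos": joint angles; "dq": joint speeds; "joint_efforts": joint torques, N m; "eef_pos": TCP position; "tcp_rot": TCP orientation; "contact_force": force on the tool from outside, world axes, zero at the start; "wrist_torque": the same for the moment, N m; "opening": opening from 0.0 (shut) to 1.0 (fully open); "finger_force": force on a finger pad.
Only numpy, scipy, OpenCV 4.12 (cv2) and the standard library are available. Lean on these libraries where they do the work, as an engineer would, in place of code of your own. Each camera call takes 0.05 s, during which the arm holds its last target. There are 200 camera calls.

TASK

Slide the loose cuvette carriage onto the dovetail rail from the rail's open end, with its side knob on the side away from the robot, and push it fully home against the stop, gently. Then turn its side knob clockwise until the carriage is clamped firmly on the rail. Leave the carriage there, let go of it, and leave the other glassware and boxes alone.

Things in the scene. Friction and masses are not known exactly. Their poses are not given: they have to be found in the camera images.
- rail: Fixed photometer bench: foot 60 mm wide, 12 high; on it a steel dovetail bar 240 mm long; white lamp housing 130x110x85 high at x=+170..+300. Origin on the bench under the bar's middle, x along the bar; -y is the side away from the robot. Dovetail: 24 mm wide at the neck (z=24), 40 at the flat top (z=38), flanks 30 deg from vertical. Carriages go on at the open -x end, moving to +x.
- rail_entry (a point): Middle of the bar's open end, at top height (rail x=-120 mm, z=38 mm). The first 12 mm of the bar taper: the very end is 2.5 mm narrower on each side and 2.5 mm lower on top. Axes as the rail's.
- pin (a joint): Small steel contact pin (8 mm across) in the stop, a dark steel block 20 mm long, 56 wide, 50 high, clamped over the bar; its face is somewhere 30 to 70 mm past the bar's middle towards the lamp (not measured: feel or look for it). The pin sticks 4 mm out of that face towards the entry, springs with under 1 N. Value: metres pushed in; 0.004 = flush, carriage home. The block is rigid: over 30 N damages it.
- carriage: Loose aluminium carriage, 0.4 to 0.7 kg, standing on its jaws. Origin: centre of the underside; x along its channel, +x end goes on first. Plate 70 mm long (x), 64 wide, top at z=23. On it at the centre a grey post to grip, 24 (x) x 30 (y) mm, z=23..73. An ear (44 mm in x, z=8..23) reaches to y=-88 and carries the knob. Centre of mass near below the post.
- carriage_front (a point): Middle of the carriage's leading (+x) end at underside height, 35 mm ahead of its origin; at home it meets the stop's face. The dovetail channel opens here: roof 13 mm above the underside, 1.2 mm play each side of the bar. Riding on the bar, the underside is 25 mm above the bench (up to 2 mm more when lifted).
- post_top (a point): Centre of the top of the post on the carriage, 73 mm above the carriage underside.
- knob_grip (a point): Point on the vertical axis of the black clamp knob at gripping height: 54 mm above the carriage underside, carriage x=0, y=-66 mm. The knob: disc 38 mm across, 8 thick, topped by an upright bar 40 mm long, 12 thick, from 31 to 67 mm above the underside. Seen from above, the bar's long direction is this point's y axis turned 0.75 rad counter-clockwise.
- knob (a joint): Knob angle: 0 loose, grows clockwise seen from above, ends at 1.6 rad; starts at 0 to 0.2. At angle q the bar points along the carriage's y axis turned (0.75-q) rad counter-clockwise. Friction 0.12 N m, stays where left. On the rail the shoe begins to press at 0.9 to 1.1 rad, then about 27 N more per rad through a spring: firm from 1.4 rad; the end stop does no harm.
- shoe: Small brass clamp shoe, 20 mm long, in the carriage's -y jaw; the knob pushes it towards the rail's flank. Its origin lies inside the ear near carriage y=-50 mm. If it is out before the carriage is on the rail, the carriage will not go on.
- beaker: Bystander: glass beaker, 70 mm across, 85 mm high. Origin at the centre of its underside.
- jar: Bystander: amber jar, 64 mm across, 80 mm high. Origin at the centre of its underside.
- cuvette_box: Bystander: white box with blue lid, 92 x 62 x 47 mm high. Origin at the centre of its underside.

How it is judged:
By the outcome, as a careful person would: the job done as asked, in the order asked, and still so for the second after the job is handed in, with the robot touching nothing.
It also fails if it takes over 72 s, if anything falls off the work surface, if the arm or the gripper's body presses on something with over 40 N, if the wrist force passes 120 N, or if a joint passes its speed limit or range.

## Working session

There is one attempt and no reset: what is moved stays moved. The work goes in short steps, Python scripts to look and compute and a tool call to move; the robot and the scene stay as the last step left them, time stands still between calls to the robot, and variables do not carry over. Pictures are saved under pics/ and viewed, at most 13 in all, crops included, and the job is handed in when it is done.

Besides the shell and the picture viewer there is one more tool, called after ">>>" by a JSON object that holds its "api" and its "payload", one argument or row to a line. carry_out: Moves the arm, as the interface text tells. Its arguments: {"type":"object","properties":{"deltas":{"type":"array"},"grip":{"type":"number"},"grip_force":{"type":"number"}},"required":["deltas"]}

```bash
ls; mkdir -p pics
cat > h.py <<'E'
import numpy as np, cv2
from scipy.spatial.transform import Rotation as R
from plant import ctrl
def world(cam,uv,depth):
    m=ctrl.camera_model(cam);K=np.array(m["intrinsics"]);E=np.array(m["extrinsics"])
    uv=np.atleast_2d(np.float64(uv))
    s=cv2.undistortPoints(uv.reshape(-1,1,2),K,np.array([m["k1"],0,0,0,0.])).reshape(-1,2)
    d=np.atleast_1d(depth)[:,None]
    p=np.hstack([s,np.ones((len(s),1))])*d
    return (p-E[:3,3])@E[:3,:3]
def ray(cam,uv):
    a=world(cam,uv,[0.]); b=world(cam,uv,[1.]); return a[0],(b-a)[0]
def onz(cam,uv,z):
    o,d=ray(cam,uv); return o+d*(z-o[2])/d[2]
def proj(cam,P):
    m=ctrl.camera_model(cam);K=np.array(m["intrinsics"]);E=np.array(m["extrinsics"])
    return cv2.projectPoints(np.float64(P).reshape(-1,1,3),cv2.Rodrigues(E[:3,:3])[0],E[:3,3],K,np.array([m["k1"],0,0,0,0.]))[0].reshape(-1,2)
def tri(u1,c1,u2,c2):
    o1,d1=ray(c1,u1);o2,d2=ray(c2,u2)
    t=np.linalg.lstsq(np.c_[d1,-d2],o2-o1,rcond=None)[0]
    a=o1+d1*t[0];b=o2+d2*t[1];return (a+b)/2,np.linalg.norm(a-b)
E
python3 - <<'E'
from h import *
np.set_printoptions(precision=4,suppress=True)
print(ctrl.get_state())
for c in ("top","side"):
    im,d=ctrl.read_camera(c); cv2.imwrite(f"pics/{c}0.png",im[:,:,::-1]); np.savez(f"{c}0.npz",im=im,d=d)
    m=ctrl.camera_model(c);E=np.array(m["extrinsics"]);print(c,m["intrinsics"],m["k1"],-E[:3,:3].T@E[:3,3],E[2,:3])
    for q in ["carriage","post_top","knob_grip","carriage_front","rail_entry","pin","rail","knob"]:
        r=ctrl.find_in(c,q)[:2]
        for x in r:
            u,v=map(int,np.round(x["uv"])); dd=d[v,u]
            print(q,x["score"],np.array(x["uv"]),dd,world(c,x["uv"],[dd])[0])
E
```

```text
pics
{'time': 0.0, 'qpos': array([-1.294 ,  0.2872,  1.5782, -0.    ,  1.2786, -0.15  ]), 'dq': array([-0.0013, -0.0003, -0.0004, -0.0011, -0.    ,  0.0005]), 'joint_efforts': array([  0.0011, -40.5977, -29.2627,  -0.0001,   0.0057,   0.    ]), 'eef_pos': array([ 0.2793, -0.6138,  0.2299]), 'tcp_rot': array([ 0.9773,  0.2118, -0.0001, -0.0012]), 'contact_force': array([-0.3114,  0.2299, -0.1863]), 'wrist_torque': array([0.0249, 0.0253, 0.0233]), 'finger_force': 0.0, 'opening': 0.9967881454979782}
top [[549.809    0.     320.2229]
 [  0.     549.809  245.0491]
 [  0.       0.       1.    ]] -0.06858111082053317 [ 0.4328 -0.0577  1.1077] [ 0.14    0.0092 -0.9901]
carriage 0.59 [442.8 276.7] 1.0430596 [ 0.5141 -0.2801  0.0637]
post_top 0.91 [440.4 275.6] 1.0847244 [ 0.5196 -0.2842  0.0223]
post_top 0.49 [306.9 148.3] 1.0644113 [ 0.7682 -0.0264  0.0804]
knob_grip 0.76 [438.9 253.4] 1.066595 [ 0.561  -0.2784  0.0466]
carriage_front 0.55 [440.9 276. ] 1.0805736 [ 0.5185 -0.2843  0.0264]
rail_entry 0.72 [177.2 262.5] 0.0 [ 0.4328 -0.0577  1.1077]
rail 0.84 [170.6 261.2] 1.071437 [0.5578 0.2
[... 291 characters left out ...]
6]
carriage 0.8 [363.1 194.1] 1.0386087 [ 0.5133 -0.2813  0.027 ]
post_top 0.58 [359.9 191.7] 1.0508916 [ 0.521  -0.2939  0.0246]
post_top 0.52 [277.6 409.9] 0.5467705 [0.5648 0.2974 0.0872]
knob_grip 0.66 [337.7 185.2] 1.0259073 [ 0.5671 -0.2734  0.0475]
carriage_front 0.65 [361.5 192.4] 1.0462172 [ 0.5173 -0.2895  0.0259]
carriage_front 0.17 [275.4 410.7] 0.5487087 [0.5674 0.2972 0.0847]
rail_entry 0.56 [276.3 410.1] 0.5479104 [0.5664 0.2971 0.086 ]
rail_entry 0.43 [338.9 185.2] 1.0291357 [ 0.5649 -0.2766  0.0459]
rail 0.55 [277.  406.3] 0.55352294 [0.5669 0.2912 0.0846]
rail 0.47 [428.8 252.4] 0.84850967 [ 0.3835 -0.0754  0.0472]
knob 0.95 [338.2 186.3] 1.0289221 [ 0.5661 -0.2748  0.0442]
```

View pics/top0.png

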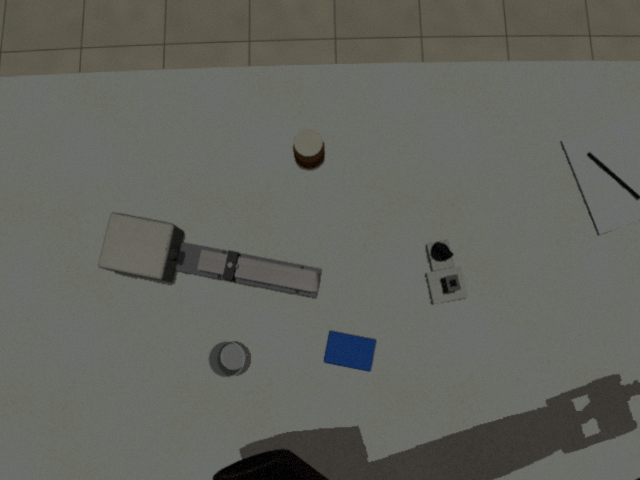

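View pics/side0.png

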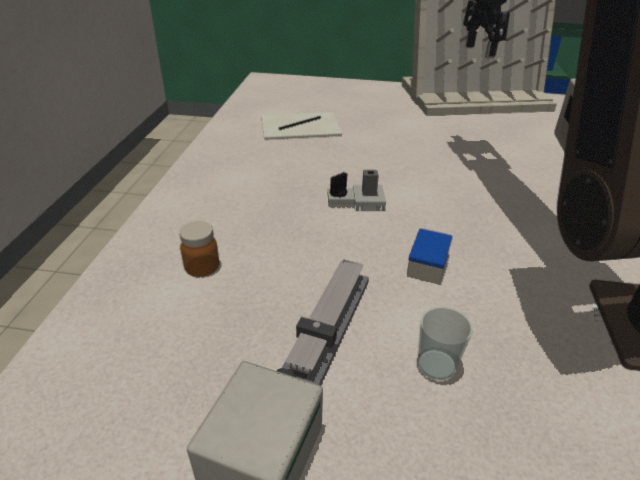

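The top view shows the rail from its open end at (318,284) to the lamp at (140,247), with the stop at (232,265). The carriage is at (447,288) with its knob at (442,252), already on the side away from the robot. The box, beaker and jar are clear of the path.

```bash
cat > m.py <<'E'
from h import *
np.set_printoptions(precision=4,suppress=True)
def cloud(c,tag):
    f=np.load(f"{c}{tag}.npz");d=f["d"];v,u=np.nonzero(d>0)
    P=world(c,np.c_[u,v],d[v,u]);return P,np.c_[u,v],f["im"][v,u]
def rect(P):
    (cx,cy),(w,h),a=cv2.minAreaRect(np.float32(P[:,:2]*1000)); return (cx,cy),(w,h),a
if __name__=="__main__":
  for c in ("top","side"):
    P,uv,col=cloud(c,"0")
    t=P[(abs(P[:,0]-.5)<.1)&(abs(P[:,1]+.15)<.03)];print(c,"table z",np.median(t[:,2]),t[:,2].std())
    def sel(x0,x1,y0,y1,z0,z1):
        return P[(P[:,0]>x0)&(P[:,0]<x1)&(P[:,1]>y0)&(P[:,1]<y1)&(P[:,2]>z0)&(P[:,2]<z1)]
    for n,b in dict(post=(.45,.65,-.4,-.2,.06,.09),plate=(.45,.54,-.4,-.2,.015,.03),knob=(.54,.65,-.4,-.2,.05,.08),bar=(.4,.65,-.05,.11,.03,.045),stop=(.4,.65,0.05,.16,.046,.06),foot=(.4,.65,-.05,.11,.008,.018)).items():
        Q=sel(*b); 
        if len(Q)>8: print(n,len(Q),Q.mean(0),Q.std(0),np.percentile(Q,[2,98],axis=0).ravel(),rect(Q))
  # crops
  im=np.load("top0.npz")["im"]; a=cv2.resize(im[225:310,410:480],None,fx=5,fy=5,interpolation=cv2.INTER_CUBIC)
  b=cv2.resize(im[235:305,170:330],None,fx=5,fy=5,interpolation=cv2.INTER_CUBIC)[:, :]
  o=np.zeros((600,800,3),np.uint8); b=b[:350,:800]; 
  s=np.load("side0.npz")["im"];e=cv2.resize(s[160:215,320:395],None,fx=4,fy=4,interpolation=cv2.INTER_CUBIC)
  o[:b.shape[0],:b.shape[1]]=b; a=cv2.resize(a,None,fx=.58,fy=.58); o[350:350+a.shape[0],:a.shape[1]]=a[:250]; o[350:350+e.shape[0],300:300+e.shape[1]]=e
  cv2.imwrite("pics/crop0.png",np.clip(o[:,:,::-1]*1.3,0,255))
E
python3 m.py
```

```text
top table z 0.0006951000411655144 0.004787934426315333
post 366 [ 0.5261 -0.2897  0.0705] [0.0318 0.0099 0.0043] [ 0.4879 -0.307   0.0617  0.5778 -0.2688  0.077 ] ((535.3065795898438, -289.59478759765625), (97.52376556396484, 29.209793090820312), 13.07988166809082)
plate 968 [ 0.504  -0.2917  0.0237] [0.0218 0.0222 0.0022] [ 0.4695 -0.3311  0.0187  0.5382 -0.259   0.0282] ((507.3031921386719, -294.5518493652344), (74.08342742919922, 71.93256378173828), 10.095767974853516)
knob 164 [ 0.565  -0.2818  0.0648] [0.0079 0.009  0.0047] [ 0.5512 -0.2983  0.051   0.5793 -0.2665  0.0709] ((565.5360107421875, -283.20953369140625), (40.34885787963867, 12.991127014160156), 49.98236083984375)
bar 1620 [0.5268 0.0327 0.0386] [0.015  0.0439 0.002 ] [ 0.4983 -0.0401  0.0344  0.5558  0.1065  0.0426] ((526.9263916015625, 34.22392654418945), (158.92385864257812, 40.370513916015625), 77.7196273803711)
stop 299 [0.5476 0.1271 0.0508] [0.0152 0.007  0.0022] [0.522  0.1141 0.0467 0.5729 0.1399 0.0556] ((547.3726196289062, 125.8064193725586), (24.942935943603516, 53.95946502685547), 75.77619171142578)
foot 7
[... 922 characters left out ...]
 [0.0146 0.0425 0.001 ] [ 0.5005 -0.0369  0.0363  0.5572  0.1058  0.0403] ((527.7422485351562, 32.9221076965332), (155.90228271484375, 41.02496337890625), 77.75135803222656)
stop 490 [0.5417 0.1309 0.0502] [0.0322 0.007  0.0019] [0.4014 0.1167 0.0464 0.5745 0.1433 0.0549] ((488.1965026855469, 134.61203002929688), (27.488208770751953, 177.10337829589844), 84.40628814697266)
foot 704 [0.5057 0.0369 0.0122] [0.0097 0.0404 0.0012] [ 0.4862 -0.0329  0.0088  0.5223  0.1045  0.0144] ((506.1707458496094, 34.84286880493164), (150.17303466796875, 18.404823303222656), 78.01187133789062)[ WARN:0@0.445] global loadsave.cpp:1063 imwrite_ Unsupported depth image for selected encoder is fallbacked to CV_8U.
```

View pics/crop0.png

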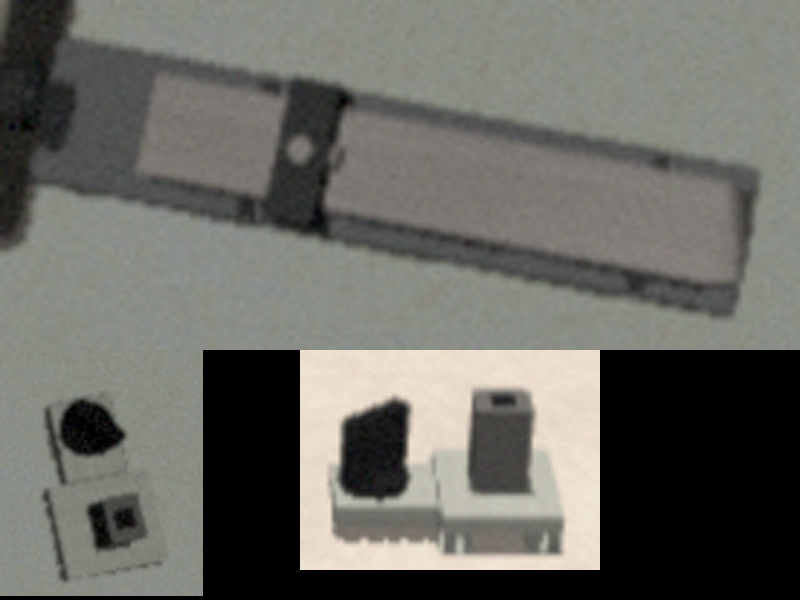

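The crops show the bar's open end at the right, the stop crossing the bar with the pin on its entry side, and the carriage turned slightly anticlockwise of the rail. Next I'll fit the carriage yaw and its centres.

```bash
cat > fit.py <<'E'
from m import *
from scipy.optimize import minimize
def sd(p,x0,x1,y0,y1):
    c=np.array([(x0+x1)/2,(y0+y1)/2]);h=np.array([(x1-x0)/2,(y1-y0)/2]);q=abs(p-c)-h
    return np.linalg.norm(np.maximum(q,0),axis=1)+np.minimum(q.max(1),0)
def carr(P,base,x0):
    # top-surface classification: plate+ear z base+23, post z base+73; table z=0
    Q=P[np.linalg.norm(P[:,:2]-x0[:2],axis=1)<.13]
    out=[]
    pl=Q[(abs(Q[:,2]-base-.023)<.004)][:,:2]; po=Q[abs(Q[:,2]-base-.073)<.004][:,:2]; kn=Q[abs(Q[:,2]-base-.067)<.0035][:,:2]
    def f(v):
        c,s=np.cos(v[2]),np.sin(v[2]);M=np.array([[c,-s],[s,c]])
        L=lambda p:(p-v[:2])@M
        a=L(pl);d=np.minimum(sd(a,-.035,.035,-.032,.032),sd(a,-.022,.022,-.088,-.03))
        e=L(po);e=e[e[:,1]>-.03];e=sd(e,-.012,.012,-.015,.015)
        k=L(kn);k=k[k[:,1]<-.03]-[0,-.066]
        # push outside in, and reward covering: symmetric via centroid of the post/knob
        return np.mean(np.minimum(np.maximum(d,0),.006)**2)+np.mean(np.minimum(np.maximum(e,0),.006)**2)*.5+.2*np.sum(np.median(k,axis=0)**2)
    r=min((minimize(f,x0+np.array([0,0,da]),method="Nelder-Mead",options=dict(xatol=1e-5,fatol=1e-12)) for da in(-.1,0,.1)),key=lambda r:r.fun)
    c,s=np.cos(r.x[2]),np.sin(r.x[2]);k=(kn-r.x[:2])@np.array([[c,-s],[s,c]]);k=kn[k[:,1]<-.03]
    u=np.linalg.svd(k-k.mean(0))[2][0] if len(k)<4000 else 0
    return r.x,r.fun,np.degrees(r.x[2]),k.mean(0),np.degrees(np.arctan2(u[1],u[0]))%180
if __name__=="__main__":
  for c in("top","side"):
    P,_,_=cloud(c,"0"); print(c,*carr(P,0,np.array([.502,-.292,1.745])))
    B=P[(abs(P[:,2]-.038)<.003)&(P[:,0]>.4)&(P[:,0]<.65)&(P[:,1]>-.02)&(P[:,1]<.1)]
    # robust bar line: mid of edges per y bin
    ps=[]
    ax=np.array([np.cos(1.357),np.sin(1.357)]);n=np.array([ax[1],-ax[0]]);t=B[:,:2]@ax;w=B[:,:2]@n
    for a in np.arange(t.min(),t.max(),.01):
        q=w[(t>=a)&(t<a+.01)]
        if len(q)>30: ps.append((a+.005,*np.percentile(q,[2,98])))
    ps=np.array(ps); k=np.polyfit(ps[:,0],ps[:,1:].mean(1),1); print("bar width",np.mean(ps[:,2]-ps[:,1]),"yaw",np.degrees(1.357-k[0]),"mid at y=-.05,.0,.1:",[(y,((np.polyval(k,tt:=(y/ax[1]+0)))) ) for y in (0,)])
    t0=.1; print("pt t=.1",ax*t0+n*np.polyval(k,t0),"t=0",n*np.polyval(k,0.))
    S=P[(abs(P[:,2]-.050)<.003)&(P[:,0]>.51)&(P[:,0]<.585)&(P[:,1]>.09)&(P[:,1]<.16)]; print("stop along",np.percentile(S[:,:2]@ax,[2,50,98]), "bar end along",np.percentile(P[(abs(P[:,2]-.037)<.004)&(P[:,0]>.47)&(P[:,0]<.55)&(P[:,1]>-.06)&(P[:,1]<.0)][:,:2]@ax,[1,2]))
E
python3 fit.py
```

```text
top [ 0.5008 -0.2955  1.7624] 5.765860583983201e-08 100.97807492510648 [ 0.5655 -0.2831] 49.33661846813527
bar width 0.037611905795862544 yaw 77.19858769883366 mid at y=-.05,.0,.1: [(0, np.float64(0.5064424740289167))]
pt t=.1 [ 0.5171 -0.0099] t=0 [ 0.4949 -0.1075]
stop along [0.2304 0.2407 0.2506] bar end along [0.0661 0.0667]
side [ 0.5013 -0.2926  1.7372] 5.3022128431922526e-08 99.53297895939062 [ 0.5671 -0.2812] 47.601965801268385
bar width 0.03805559548289679 yaw 77.54991660561562 mid at y=-.05,.0,.1: [(0, np.float64(0.5079668148154333))]
pt t=.1 [ 0.518  -0.0101] t=0 [ 0.4964 -0.1078]
stop along [0.2322 0.2441 0.2527] bar end along [0.0672 0.0676]
```

>>> {"api": "carry_out", "payload": {
  "deltas": [0, 0, 0, 0, 0, -0.18, 0, 0, 0, 0, 0, -0.36, 0, 0, 0, 0, 0, -0.54, 0, 0, 0, 0, 0, -0.72, 0, 0, 0, 0, 0, -0.9],
  "grip": 65
}}

```text
time: 1.52
eef_pos: [0.2795, -0.6144, 0.2314]
tcp_rot: [0.786, 0.618, -0.0, 0.0]
contact_force: [-0.6, -1.4, 0.3]
opening: 0.653
finger_force: 0.0
```

```bash
cat > go.py <<'E'
import sys
from h import *
np.set_printoptions(precision=4,suppress=True)
# target x y z yaw_y(deg): delta in tool axes from the present pose
x,y,z,a=map(float,sys.argv[1:5]); s=ctrl.get_state(); Rt=R.from_quat(s["tcp_rot"])
a=np.radians(a); T=R.from_matrix(np.c_[[-np.sin(a),np.cos(a),0],[np.cos(a),np.sin(a),0],[0,0,-1]]) 
if np.linalg.det(T.as_matrix())<0: raise SystemExit("det")
d=Rt.inv().apply(np.array([x,y,z])-s["eef_pos"]); r=(Rt.inv()*T).as_rotvec()
print("shift",d,"turn",r,"t",s["time"],"q",s["qpos"],"F",s["contact_force"],"M",s["wrist_torque"],"p",s["eef_pos"])
E
python3 go.py 0.501 -0.294 0.12 100.2
```

```text
shift [0.3636 0.1398 0.1113] turn [-0.      0.     -1.9868] t 1.525 q [-1.294   0.2863  1.5767  0.      1.2786 -1.056 ] F [-0.5841 -1.4009  0.3256] M [-0.0136  0.039  -0.0185] p [ 0.2795 -0.6144  0.2314]
```

>>> {"api": "carry_out", "payload": {
  "deltas": [0.04, 0.016, 0, 0, 0, -0.18, 0.09, 0.036, 0, 0, 0, -0.36, 0.14, 0.056, 0, 0, 0, -0.54, 0.19, 0.076, 0, 0, 0, -0.72, 0.24, 0.096, 0, 0, 0, -0.9]
}}

```text
time: 2.15
eef_pos: [0.4314, -0.4033, 0.2316]
tcp_rot: [0.439, 0.898, -0.0, 0.0]
contact_force: [0.6, 0.2, -0.7]
opening: 0.648
finger_force: 0.0
```

```bash
python3 go.py 0.501 -0.294 0.12 100.2
```

```text
shift [0.0436 0.122  0.1116] turn [-0.0003  0.0006 -1.0871] t 2.15 q [-0.9234  0.1017  1.79    0.0001  1.2493 -1.5851] F [ 0.6147  0.2347 -0.697 ] M [ 0.0375 -0.0933 -0.0053] p [ 0.4314 -0.4033  0.2316]
```

>>> {"api": "carry_out", "payload": {
  "deltas": [0.009, 0.024, 0.01, 0, 0, -0.18, 0.018, 0.048, 0.03, 0, 0, -0.36, 0.027, 0.073, 0.05, 0, 0, -0.54, 0.035, 0.1, 0.08, 0, 0, -0.72, 0.044, 0.122, 0.1, 0, 0, -0.9]
}}

```text
time: 2.78
eef_pos: [0.5006, -0.2942, 0.13]
tcp_rot: [0.004, 1.0, 0.0, -0.0]
contact_force: [0.6, -0.7, 0.9]
opening: 0.652
finger_force: 0.0
```

>>> {"api": "carry_out", "payload": {
  "deltas": [0, 0, 0, 0, 0, -0.1, 0, 0, 0, 0, 0, -0.187, 0, 0, 0, 0, 0, -0.187]
}}

```text
time: 3.15
eef_pos: [0.5005, -0.2954, 0.1314]
tcp_rot: [-0.086, 0.996, -0.0, 0.0]
contact_force: [-0.5, -0.5, -0.5]
opening: 0.651
finger_force: 0.0
```

```bash
python3 go.py 0.501 -0.294 0.036 100.2
python3 - <<'E'
from h import *
c="top"
im,d=ctrl.read_camera(c); cv2.imwrite("pics/top1.png",cv2.resize(im[190:330,360:520,::-1],None,fx=4,fy=4,interpolation=cv2.INTER_CUBIC))
s=ctrl.get_state()["eef_pos"]; print(proj(c,[s,[.501,-.294,.073]]))
E
```

```text
shift [-0.0007  0.0013  0.0954] turn [-0.0001  0.0001 -0.0066] t 3.15 q [-0.7076  0.1846  1.8914 -0.      1.0655 -2.4498] F [-0.4536 -0.4809 -0.462 ] M [ 0.0468  0.0384 -0.0297] p [ 0.5005 -0.2954  0.1314]
[[459.72943647 280.94885298]
 [451.53680986 283.03013419]]
```

View pics/top1.png

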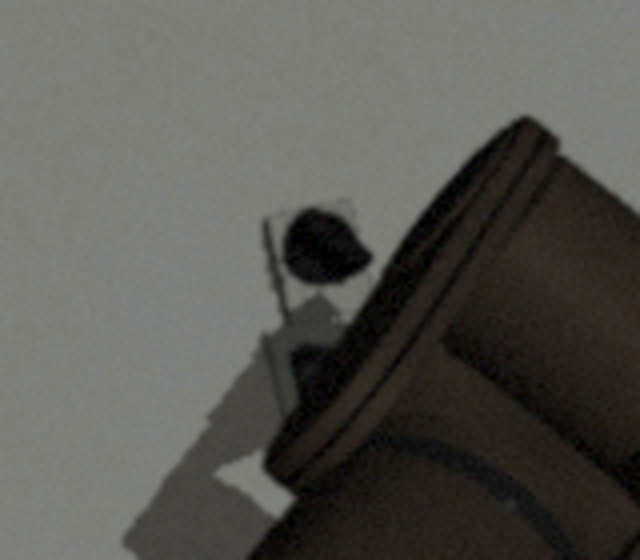

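The arm hides the carriage post in the top view; only the knob shows, at about (440,250). I'll lower in stages, with 15 mm of clearance on each side of the post.

>>> {"api": "carry_out", "payload": {
  "deltas": [0, 0.001, 0.03, 0, 0, 0, 0, 0.001, 0.055, 0, 0, 0, 0, 0.001, 0.07, 0, 0, 0]
}}

```text
time: 3.58
eef_pos: [0.4997, -0.2941, 0.06]
tcp_rot: [-0.085, 0.996, 0.001, -0.001]
contact_force: [0.1, -0.1, 0.8]
opening: 0.648
finger_force: 0.0
```

```bash
python3 go.py 0.501 -0.294 0.036 100.2
python3 - <<'E'
from h import *
c="side"
im,d=ctrl.read_camera(c); cv2.imwrite("pics/side1.png",cv2.resize(im[120:220,300:440,::-1],None,fx=5,fy=5,interpolation=cv2.INTER_CUBIC))
s=ctrl.get_state()["eef_pos"]; print((proj(c,[s,[.501,-.294,.073]])-[300,120])*5)
E
```

```text
shift [-0.0014 -0.0001  0.024 ] turn [ 0.0013 -0.0011 -0.0071] t 3.575 q [-0.707   0.2814  1.9253 -0.      0.9366 -2.4487] F [ 0.061  -0.1431  0.7638] M [0.0267 0.0272 0.03  ] p [ 0.4997 -0.2941  0.06  ]
[[357.23375123 294.6880659 ]
 [354.83389774 262.74963155]]
```

View pics/side1.png

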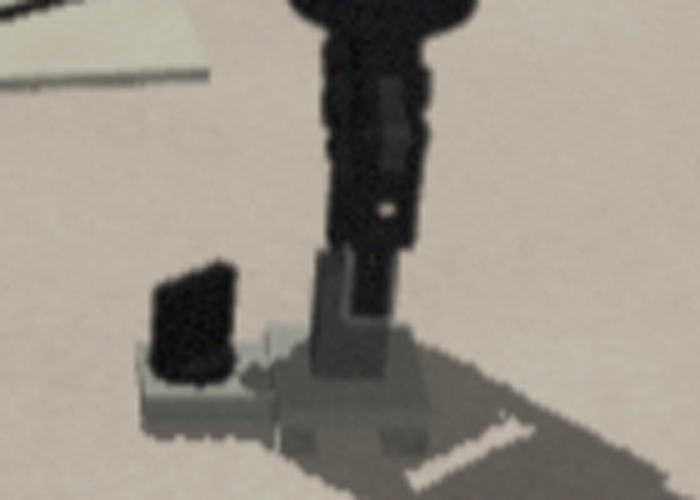

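The side view shows the near finger (x 350–397) in front of the post (313–387), roughly as projected, and about 1–2 mm towards −x. I'll correct by 2 mm, lower and close.

>>> {"api": "carry_out", "payload": {
  "deltas": [-0.002, 0, 0.012, 0, 0, -0.007, -0.002, 0, 0.022, 0, 0, -0.007, -0.002, 0, 0.022, 0, 0, -0.007]
}}

```text
time: 4.0
eef_pos: [0.5019, -0.2938, 0.0386]
tcp_rot: [-0.089, 0.996, 0.001, -0.0]
contact_force: [-0.0, -0.2, 0.3]
opening: 0.65
finger_force: 0.0
```

>>> {"api": "carry_out", "payload": {
  "deltas": [0, 0, 0, 0, 0, 0, 0, 0, 0, 0, 0, 0, 0, 0, 0, 0, 0, 0, 0, 0, 0, 0, 0, 0, 0, 0, 0, 0, 0, 0],
  "grip": 5,
  "grip_force": 40
}}

```text
time: 4.62
eef_pos: [0.5028, -0.2948, 0.0401]
tcp_rot: [-0.089, 0.996, -0.001, 0.001]
contact_force: [-0.6, -1.8, 2.8]
opening: 0.273
finger_force: 45.3
```

```bash
cat > look.py <<'E'
import sys
from fit import *
tag=sys.argv[1];base=float(sys.argv[2]);x0=np.array(list(map(float,sys.argv[3:6])))
for c in ("side","top"):
    im,d=ctrl.read_camera(c);np.savez(f"{c}{tag}.npz",im=im,d=d);P,_,_=cloud(c,tag)
    try: print(c,*carr(P,base,x0))
    except Exception as e: print(c,e)
E
python3 go.py 0.501 -0.294 0.036 100.2;python3 look.py 1 0 .501 -.294 1.745
```

```text
shift [0.0016 0.0011 0.0041] turn [-0.0017  0.0011  0.0012] t 4.625 q [-0.7042  0.3163  1.925  -0.0003  0.8982 -2.454 ] F [-0.6492 -1.7576  2.7646] M [-0.2146  0.0077 -0.0052] p [ 0.5028 -0.2948  0.0401]
side [ 0.5008 -0.283   1.6092] 4.850381794923625e-06 92.20021564196573 [ 0.5665 -0.2801] 48.354028899471736
top [ 0.501 -0.294  1.645] nan 94.25155729902042 [ 0.5681 -0.2787] 47.80925425256825
  return _methods._mean(a, axis=axis, dtype=dtype,
  ret = ret.dtype.type(ret / rcount)
```

>>> {"api": "carry_out", "payload": {
  "deltas": [0, 0, -0.01, 0, 0, 0, 0, 0, -0.025, 0, 0, 0, 0, 0, -0.04, 0, 0, 0],
  "grip_force": 60
}}

```text
time: 5.1
eef_pos: [0.5015, -0.2933, 0.0793]
tcp_rot: [-0.09, 0.996, 0.001, -0.001]
contact_force: [0.7, -0.5, -6.0]
opening: 0.27
finger_force: 59.5
```

```bash
python3 go.py 0.4956 -0.1076 0.080 77.5
```

```text
shift [-0.0273  0.1837 -0.0004] turn [ 0.0016 -0.0017  0.3975] t 5.1 q [-0.7038  0.2554  1.9156  0.0002  0.9729 -2.454 ] F [ 0.7364 -0.496  -6.0417] M [-0.0142 -0.018   0.038 ] p [ 0.5015 -0.2933  0.0793]
```

>>> {"api": "carry_out", "payload": {
  "deltas": [-0.005, 0.03, 0, 0, 0, 0.08, -0.012, 0.07, 0, 0, 0, 0.18, -0.019, 0.12, 0, 0, 0, 0.28, -0.025, 0.16, 0, 0, 0, 0.36, -0.027, 0.183, 0, 0, 0, 0.398]
}}

```text
time: 5.72
eef_pos: [0.4956, -0.107, 0.0798]
tcp_rot: [0.109, 0.994, 0.0, -0.0]
contact_force: [0.3, -0.9, -6.0]
opening: 0.273
finger_force: 60.1
```

>>> {"api": "carry_out", "payload": {
  "deltas": [0, 0, 0, 0, 0, 0, 0, 0, 0, 0, 0, 0]
}}

```text
time: 5.98
eef_pos: [0.4966, -0.1098, 0.08]
tcp_rot: [0.109, 0.994, -0.0, 0.001]
contact_force: [-0.9, -0.6, -5.2]
opening: 0.276
finger_force: 60.1
```

```bash
python3 go.py 0.4956 -0.1076 0.080 77.5;python3 look.py 2 0.04 .497 -.107 1.353 2>/dev/null
python3 - <<'E'
import numpy as np,cv2
a=np.load("side2.npz")["im"][140:300,250:450,::-1];b=np.load("top2.npz")["im"][210:320,220:420,::-1]
o=np.zeros((600,800,3),np.uint8);o[:480,:400]=0
a=cv2.resize(a,None,fx=2.6,fy=2.6,interpolation=2);b=cv2.resize(b,None,fx=1.4,fy=1.4,interpolation=2)
o[:a.shape[0],:a.shape[1]]=a;o[:b.shape[0],520:800]=b
cv2.imwrite("pics/c2.png",o)
E
```

```text
shift [0.0014 0.0019 0.    ] turn [-0.0006  0.0014 -0.0001] t 5.975 q [-0.4171  0.1036  2.092  -0.0004  0.9445 -1.7694] F [-0.8825 -0.6244 -5.1708] M [-0.0535  0.0125  0.0012] p [ 0.4966 -0.1098  0.08  ]
side [ 0.4961 -0.1061  1.3563] 6.5769209633582115e-06 77.70907782493593 [ 0.5605 -0.1207] 24.582245094139076
top [ 0.497 -0.107  1.253] nan 71.79161172989214 [ 0.5716 -0.1204] 60.211252922972335
```

View pics/c2.png

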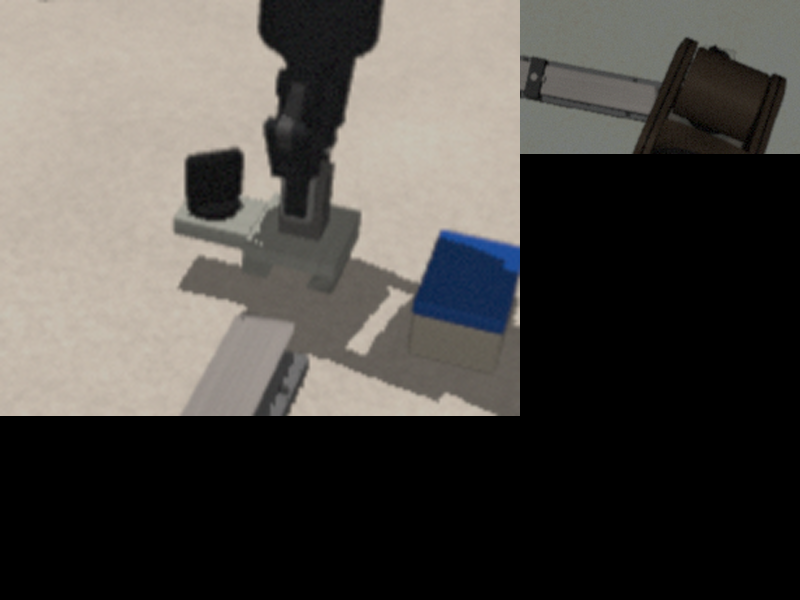

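The side view shows the carriage level behind the rail's open end, in line with it, knob away from the robot, and clear of the blue box. The measured lateral error is under 1 mm. I'll lower to riding height and approach.

>>> {"api": "carry_out", "payload": {
  "deltas": [-0.0004, 0, 0.006, 0, 0, 0, -0.0004, 0, 0.014, 0, 0, 0, -0.0004, 0.008, 0.014, 0, 0, 0, -0.0004, 0.016, 0.014, 0, 0, 0, -0.0004, 0.022, 0.014, 0, 0, 0]
}}

```text
time: 6.7
eef_pos: [0.5016, -0.0871, 0.0655]
tcp_rot: [0.109, 0.994, 0.0, 0.0]
contact_force: [0.5, 0.7, -6.0]
opening: 0.273
finger_force: 60.4
```

>>> {"api": "carry_out", "payload": {
  "deltas": [0, 0.003, 0, 0, 0, 0, 0, 0.006, 0, 0, 0, 0, 0, 0.009, 0, 0, 0, 0, 0, 0.011, 0, 0, 0, 0, 0, 0.013, 0, 0, 0, 0]
}}

```text
time: 7.32
eef_pos: [0.5042, -0.0751, 0.0653]
tcp_rot: [0.109, 0.994, 0.0, 0.0]
contact_force: [-0.2, -0.7, -4.9]
opening: 0.27
finger_force: 60.4
```

```bash
python3 go.py 0.5056 -0.077 0.066 77.5;python3 look.py 3 0.026 .503 -.073 1.353 2>/dev/null
python3 - <<'E'
import numpy as np,cv2
a=np.load("side3.npz")["im"][170:310,270:430,::-1]
cv2.imwrite("pics/c3.png",cv2.resize(a,None,fx=4,fy=4,interpolation=2))
E
```

```text
shift [-0.0018 -0.0015 -0.0007] turn [ 0.      0.     -0.0007] t 7.325 q [-0.3471  0.1313  2.094   0.      0.9163 -1.699 ] F [-0.1679 -0.744  -4.9012] M [ 0.014   0.0495 -0.001 ] p [ 0.5042 -0.0751  0.0653]
side [ 0.5048 -0.0718  1.3478] 1.991766415637175e-05 77.22140770068401 [ 0.5686 -0.0864] 25.970414937207327
top [ 0.503 -0.073  1.253] nan 71.79161172989214 [ 0.5773 -0.0852] 45.675553115459934
```

View pics/c3.png

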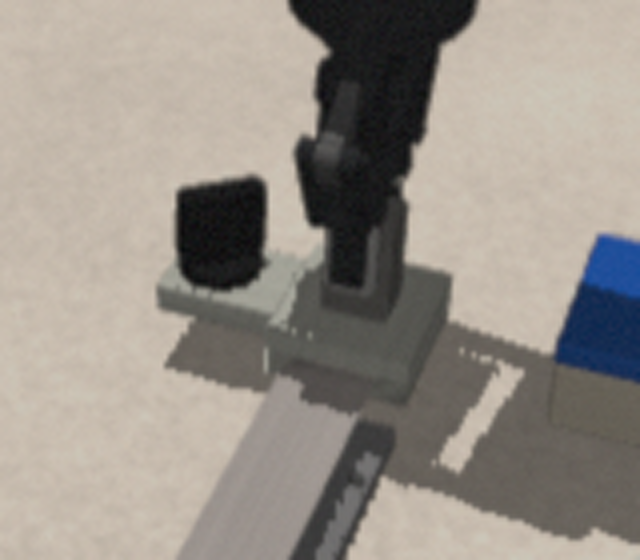

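The carriage mouth is right at the bar end and centred on it. I'll enter slowly, watching the force.

>>> {"api": "carry_out", "payload": {
  "deltas": [0, 0.002, 0, 0, 0, 0, 0, 0.004, 0, 0, 0, 0, 0, 0.006, 0, 0, 0, 0, 0, 0.008, 0, 0, 0, 0]
}}

```text
time: 7.92
eef_pos: [0.5059, -0.0672, 0.0653]
tcp_rot: [0.109, 0.994, -0.0, -0.0]
contact_force: [-0.1, -0.1, -5.5]
opening: 0.276
finger_force: 60.4
```

>>> {"api": "carry_out", "payload": {
  "deltas": [0, 0.002, 0, 0, 0, 0, 0, 0.004, 0, 0, 0, 0, 0, 0.006, 0, 0, 0, 0, 0, 0.008, 0, 0, 0, 0]
}}

```text
time: 8.43
eef_pos: [0.5077, -0.0594, 0.0653]
tcp_rot: [0.109, 0.994, 0.0, 0.0]
contact_force: [0.2, 0.5, -5.5]
opening: 0.269
finger_force: 60.4
```

```bash
python3 go.py 0.5056 -0.077 0.066 77.5
```

```text
shift [-0.0018 -0.0176 -0.0007] turn [ 0.      0.0001 -0.0006] t 8.425 q [-0.3152  0.1342  2.0907  0.      0.9167 -1.6672] F [ 0.2228  0.4934 -5.4607] M [-0.0378  0.0675  0.0268] p [ 0.5077 -0.0594  0.0653]
```

>>> {"api": "carry_out", "payload": {
  "deltas": [0, 0.004, 0, 0, 0, 0, 0, 0.008, 0, 0, 0, 0, 0, 0.012, 0, 0, 0, 0, 0, 0.016, 0, 0, 0, 0, 0, 0.02, 0, 0, 0, 0]
}}

```text
time: 9.05
eef_pos: [0.512, -0.0397, 0.0653]
tcp_rot: [0.109, 0.994, -0.0, 0.0]
contact_force: [-0.3, -0.1, -5.8]
opening: 0.276
finger_force: 60.4
```

>>> {"api": "carry_out", "payload": {
  "deltas": [0, 0.004, 0, 0, 0, 0, 0, 0.008, 0, 0, 0, 0, 0, 0.012, 0, 0, 0, 0, 0, 0.016, 0, 0, 0, 0, 0, 0.02, 0, 0, 0, 0]
}}

```text
time: 9.68
eef_pos: [0.5164, -0.0202, 0.0653]
tcp_rot: [0.109, 0.994, -0.0, -0.0]
contact_force: [-0.4, -0.1, -5.3]
opening: 0.272
finger_force: 60.4
```

```bash
python3 go.py 0.5056 -0.077 0.066 77.5;python3 look.py 4 0.026 .516 -.02 1.353 2>/dev/null
```

```text
shift [-0.0018 -0.0577 -0.0007] turn [-0.     -0.     -0.0006] t 9.675 q [-0.2357  0.146   2.0773 -0.      0.9183 -1.5877] F [-0.3523 -0.15   -5.3176] M [0.0059 0.0391 0.0339] p [ 0.5164 -0.0202  0.0653]
side [ 0.5157 -0.0172  1.3446] 8.933038234645163e-06 77.03942371608183 [ 0.58   -0.0319] 25.277945196824607
top [ 0.516 -0.02   1.253] nan 71.79161172989214 [ 0.5893 -0.0301] 42.39815764869857
```

>>> {"api": "carry_out", "payload": {
  "deltas": [0, 0.006, 0, 0, 0, 0, 0, 0.012, 0, 0, 0, 0, 0, 0.018, 0, 0, 0, 0, 0, 0.024, 0, 0, 0, 0, 0, 0.03, 0, 0, 0, 0]
}}

```text
time: 10.4
eef_pos: [0.5229, 0.0093, 0.0653]
tcp_rot: [0.109, 0.994, 0.0, -0.0]
contact_force: [-0.1, 0.1, -5.6]
opening: 0.272
finger_force: 60.3
```

>>> {"api": "carry_out", "payload": {
  "deltas": [0, 0.006, 0, 0, 0, 0, 0, 0.012, 0, 0, 0, 0, 0, 0.018, 0, 0, 0, 0, 0, 0.024, 0, 0, 0, 0, 0, 0.03, 0, 0, 0, 0]
}}

```text
time: 11.02
eef_pos: [0.5294, 0.0385, 0.0653]
tcp_rot: [0.109, 0.994, -0.0, 0.0]
contact_force: [0.4, -1.2, -7.2]
opening: 0.272
finger_force: 60.3
```

```bash
python3 go.py 0.5056 -0.077 0.066 77.5;python3 look.py 5 0.026 .530 .041 1.353 2>/dev/null
python3 - <<'E'
import numpy as np,cv2
a=np.load("side5.npz")["im"][210:390,240:430,::-1]
cv2.imwrite("pics/c5.png",cv2.resize(a,None,fx=3.3,fy=3.3,interpolation=2))
E
```

```text
shift [-0.0018 -0.1179 -0.0007] turn [-0.      0.     -0.0006] t 11.025 q [-0.1187  0.1749  2.0438 -0.      0.9229 -1.4707] F [ 0.4021 -1.2171 -7.1619] M [-0.0038  0.0325 -0.0357] p [0.5294 0.0385 0.0653]
side [0.5285 0.0408 1.3521] 1.3668297884669314e-05 77.46716539159631 [0.593  0.0263] 26.752869006861996
top [0.53  0.041 1.253] nan 71.79161172989214 [0.6044 0.0295] 61.82966992825578
```

View pics/c5.png

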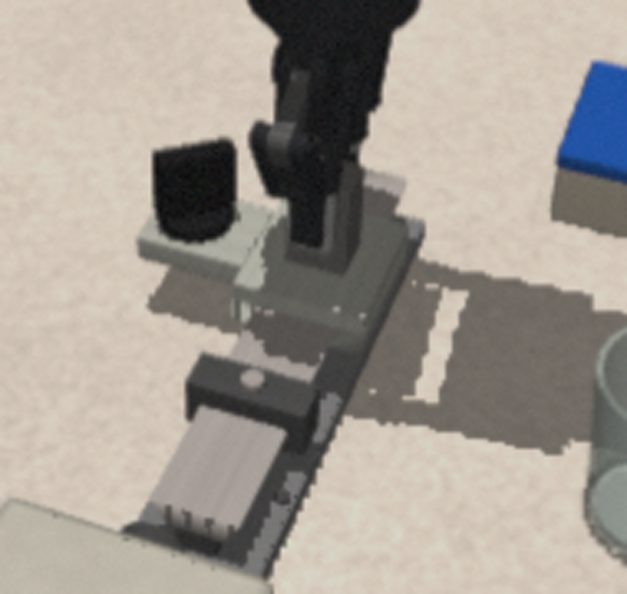

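The carriage rides on the bar with the stop about 45 mm ahead, and the fingers will clear the stop block. I'll advance to about 8 mm short, then creep.

>>> {"api": "carry_out", "payload": {
  "deltas": [0, 0.007, 0, 0, 0, 0, 0, 0.014, 0, 0, 0, 0, 0, 0.021, 0, 0, 0, 0, 0, 0.028, 0, 0, 0, 0, 0, 0.034, 0, 0, 0, 0]
}}

```text
time: 11.75
eef_pos: [0.5368, 0.0718, 0.0653]
tcp_rot: [0.109, 0.994, -0.0, -0.0]
contact_force: [-0.2, 0.2, -5.3]
opening: 0.273
finger_force: 60.3
```

>>> {"api": "carry_out", "payload": {
  "deltas": [0, 0.001, 0, 0, 0, 0, 0, 0.002, 0, 0, 0, 0, 0, 0.003, 0, 0, 0, 0, 0, 0.004, 0, 0, 0, 0, 0, 0.005, 0, 0, 0, 0]
}}

```text
time: 12.38
eef_pos: [0.5378, 0.0761, 0.0653]
tcp_rot: [0.109, 0.994, 0.0, 0.0]
contact_force: [0.9, -0.5, -4.6]
opening: 0.273
finger_force: 60.4
```

>>> {"api": "carry_out", "payload": {
  "deltas": [0, 0.0007, 0, 0, 0, 0, 0, 0.0014, 0, 0, 0, 0, 0, 0.002, 0, 0, 0, 0, 0, 0.0025, 0, 0, 0, 0, 0, 0.003, 0, 0, 0, 0]
}}

```text
time: 13.0
eef_pos: [0.5384, 0.0791, 0.0653]
tcp_rot: [0.109, 0.994, 0.0, -0.0]
contact_force: [-0.1, -1.1, -5.6]
opening: 0.272
finger_force: 60.4
```

>>> {"api": "carry_out", "payload": {
  "deltas": [0, 0.0006, 0, 0, 0, 0, 0, 0.0012, 0, 0, 0, 0, 0, 0.0018, 0, 0, 0, 0, 0, 0.0024, 0, 0, 0, 0]
}}

```text
time: 13.5
eef_pos: [0.539, 0.0814, 0.0653]
tcp_rot: [0.109, 0.994, -0.0, -0.0]
contact_force: [-0.5, -0.6, -5.0]
opening: 0.266
finger_force: 60.4
```

>>> {"api": "carry_out", "payload": {
  "deltas": [0, 0.0005, 0, 0, 0, 0, 0, 0.001, 0, 0, 0, 0]
}}

```text
time: 13.75
eef_pos: [0.5392, 0.0824, 0.0653]
tcp_rot: [0.109, 0.994, -0.0, -0.0]
contact_force: [0.5, -0.1, -5.1]
opening: 0.274
finger_force: 60.4
```

>>> {"api": "carry_out", "payload": {
  "deltas": [0, 0.0005, 0, 0, 0, 0, 0, 0.0005, 0, 0, 0, 0]
}}

```text
time: 14.0
eef_pos: [0.5393, 0.0829, 0.0653]
tcp_rot: [0.109, 0.994, -0.0, -0.0]
contact_force: [0.4, -0.4, -5.4]
opening: 0.271
finger_force: 60.3
```

>>> {"api": "carry_out", "payload": {
  "deltas": [0, 0.0004, 0, 0, 0, 0, 0, 0.0008, 0, 0, 0, 0]
}}

```text
time: 14.25
eef_pos: [0.5395, 0.0836, 0.0653]
tcp_rot: [0.109, 0.994, -0.0, -0.0]
contact_force: [0.5, -0.6, -5.4]
opening: 0.272
finger_force: 60.3
```

>>> {"api": "carry_out", "payload": {
  "deltas": [0, 0.0004, 0, 0, 0, 0, 0, 0.0008, 0, 0, 0, 0]
}}

```text
time: 14.5
eef_pos: [0.5396, 0.0841, 0.0654]
tcp_rot: [0.109, 0.994, -0.0, -0.0]
contact_force: [-1.4, -3.1, -4.5]
opening: 0.272
finger_force: 60.4
```

```bash
python3 go.py 0.5056 -0.077 0.066 77.5;python3 look.py 6 0.026 .540 .085 1.353 2>/dev/null
python3 - <<'E'
import numpy as np,cv2
from h import *
print(ctrl.find_in("side","pin")[:2], proj("side",[[.5447,.125,.05]]))
a=np.load("side6.npz")["im"][250:370,270:400,::-1]
cv2.imwrite("pics/c6.png",cv2.resize(a,None,fx=4.6,fy=4.6,interpolation=2))
E
```

```text
shift [-0.0017 -0.1647 -0.0005] turn [-0.001  -0.0001  0.    ] t 14.5 q [-0.0307  0.206   2.0067 -0.0012  0.9291 -1.3827] F [-1.4102 -3.1014 -4.4856] M [-0.4755  0.1872  0.0585] p [0.5396 0.0841 0.0654]
side [0.5387 0.0877 1.3358] 9.509209888674315e-06 76.53578463628916 [0.603  0.0722] 26.8135835480427
top [0.54  0.085 1.253] nan 71.79161172989214 [0.6167 0.0766] 97.88843120160352
[] [[318.74425371 324.00341708]]
```

View pics/c6.png

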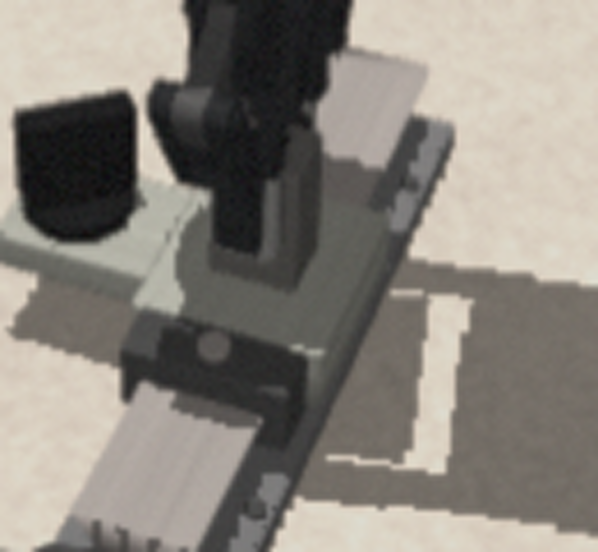

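The carriage front is now against the stop block and the force is rising. A gentle extra press will seat it.

>>> {"api": "carry_out", "payload": {
  "deltas": [0, 0.0003, 0, 0, 0, 0, 0, 0.0005, 0, 0, 0, 0]
}}

```text
time: 14.9
eef_pos: [0.5397, 0.0842, 0.0654]
tcp_rot: [0.109, 0.994, -0.001, -0.0]
contact_force: [-1.0, -5.2, -4.9]
opening: 0.272
finger_force: 60.5
```

>>> {"api": "carry_out", "payload": {
  "deltas": [0, 0.0002, 0, 0, 0, 0, 0, 0.0004, 0, 0, 0, 0]
}}

```text
time: 15.15
eef_pos: [0.5397, 0.0843, 0.0654]
tcp_rot: [0.109, 0.994, -0.001, -0.0]
contact_force: [-1.5, -6.6, -4.3]
opening: 0.273
finger_force: 60.5
```

>>> {"api": "carry_out", "payload": {
  "deltas": [0, 0, 0.0005, 0, 0, 0, 0, 0, 0.001, 0, 0, 0, 0, 0, 0.001, 0, 0, 0]
}}

```text
time: 15.52
eef_pos: [0.5398, 0.0842, 0.0653]
tcp_rot: [0.108, 0.994, -0.001, -0.001]
contact_force: [-4.1, -6.8, 1.1]
opening: 0.268
finger_force: 61.3
```

>>> {"api": "carry_out", "payload": {
  "deltas": [0, 0, 0, 0, 0, 0, 0, 0, 0, 0, 0, 0, 0, 0, 0, 0, 0, 0, 0, 0, 0, 0, 0, 0],
  "grip": 55
}}

```text
time: 16.02
eef_pos: [0.5402, 0.0856, 0.0646]
tcp_rot: [0.109, 0.994, 0.0, 0.0]
contact_force: [-0.3, 0.0, -0.2]
opening: 0.548
finger_force: 0.0
```

>>> {"api": "carry_out", "payload": {
  "deltas": [0, 0, -0.02, 0, 0, 0, 0, 0, -0.045, 0, 0, 0, 0, 0, -0.07, 0, 0, 0, 0, 0, -0.07, 0, 0, 0]
}}

```text
time: 16.52
eef_pos: [0.5416, 0.0854, 0.1367]
tcp_rot: [0.109, 0.994, 0.0, 0.003]
contact_force: [0.1, 0.2, 0.2]
opening: 0.546
finger_force: 0.0
```

```bash
python3 look.py 7 0.025 .539 .085 1.353 2>/dev/null
python3 - <<'E'
from h import *
for q in("knob_grip","knob"):
  for c in("side","top"):print(q,c,ctrl.find_in(c,q)[:1])
E
python3 go.py 0.604 0.072 0.135 115
```

```text
side [0.5387 0.0882 1.3319] 7.152822897064202e-06 76.31311210129678 [0.603  0.0724] 27.254866600532594
top [0.539 0.085 1.253] nan 71.79161172989214 [0.5884 0.0567] 0.0
knob_grip side [{'uv': [287.0, 286.9], 'score': 0.76}]
knob_grip top []
knob side [{'uv': [288.1, 283.5], 'score': 0.64}]
knob top [{'uv': [267.4, 232.0], 'score': 0.59}]
shift [-0.0664  0.0011 -0.0024] turn [ 0.0004 -0.0027 -0.6552] t 16.825 q [-0.029   0.1086  1.9745  0.      1.0611 -1.3809] F [-0.0239 -0.2433  0.074 ] M [ 0.0852 -0.0079 -0.0048] p [0.5389 0.0853 0.1328]
```

>>> {"api": "carry_out", "payload": {
  "deltas": [-0.017, 0, 0, 0, 0, -0.17, -0.034, 0, 0, 0, 0, -0.34, -0.05, 0, 0, 0, 0, -0.5, -0.064, 0, 0, 0, 0, -0.67, -0.064, 0, 0, 0, 0, -0.68],
  "grip": 48
}}

```text
time: 17.45
eef_pos: [0.6025, 0.0712, 0.1334]
tcp_rot: [-0.228, 0.974, 0.0, -0.001]
contact_force: [-0.6, 0.2, 0.2]
opening: 0.481
finger_force: 0.0
```

```bash
python3 go.py 0.603 0.071 0.062 116.5; python3 look.py 8 0.025 .538 .085 1.353 2>/dev/null
python3 - <<'E'
from h import *
a=np.load("side8.npz")["im"][210:350,240:370,::-1]
s=ctrl.get_state()["eef_pos"];print((proj("side",[s,[.603,.071,.092]])-[240,210])*4.2)
cv2.imwrite("pics/c8.png",cv2.resize(a,None,fx=4.2,fy=4.2,interpolation=2))
E
```

```text
shift [-0.0005 -0.0004  0.0714] turn [ 0.0006 -0.0011 -0.0032] t 17.45 q [-0.0495  0.2359  1.8264  0.      1.0806 -2.0797] F [-0.559   0.217   0.1996] M [-0.0582  0.0463  0.0428] p [0.6025 0.0712 0.1334]
side [0.539  0.0881 1.3292] 7.207443238617193e-06 76.15519870373659 [0.6028 0.0725] 26.176858720133687
top [0.538 0.085 1.253] nan 71.79161172989214 [nan nan] 0.0
[[193.44797336 173.35439407]
 [192.84624946 264.70757777]]
```

View pics/c8.png

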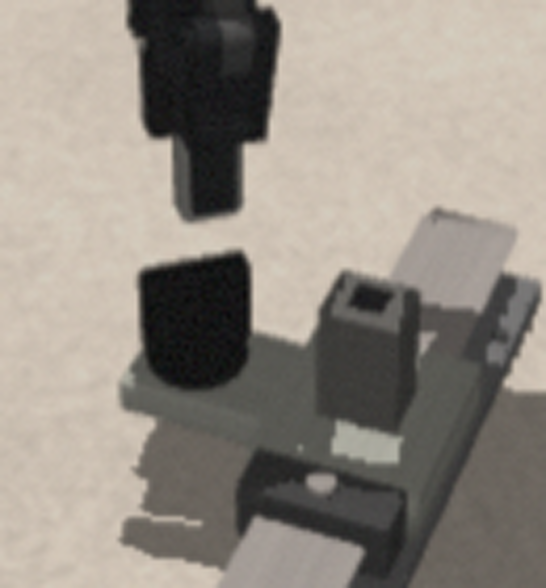

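The carriage sits flush at the stop, and the fingers are aligned over the knob (knob at about x 195, expected 193). I'll descend and grip the bar.

>>> {"api": "carry_out", "payload": {
  "deltas": [0, 0, 0.025, 0, 0, 0, 0, 0, 0.05, 0, 0, 0, 0, 0, 0.07, 0, 0, 0, 0, 0, 0.07, 0, 0, 0]
}}

```text
time: 18.05
eef_pos: [0.6004, 0.0716, 0.0621]
tcp_rot: [-0.228, 0.974, 0.001, -0.002]
contact_force: [-0.3, -0.3, -1.1]
opening: 0.48
finger_force: 0.0
```

>>> {"api": "carry_out", "payload": {
  "deltas": [0, 0, 0, 0, 0, 0, 0, 0, 0, 0, 0, 0, 0, 0, 0, 0, 0, 0, 0, 0, 0, 0, 0, 0, 0, 0, 0, 0, 0, 0],
  "grip": 3,
  "grip_force": 40
}}

```text
time: 18.68
eef_pos: [0.6036, 0.071, 0.0657]
tcp_rot: [-0.229, 0.974, -0.001, 0.001]
contact_force: [1.9, -2.6, 4.5]
opening: 0.129
finger_force: 45.3
```

```bash
python3 go.py 0.603 0.071 0.062 116.5
```

```text
shift [0.0006 0.0002 0.0037] turn [-0.0021  0.0025 -0.0011] t 18.675 q [-0.0494  0.3247  1.8567 -0.0007  0.957  -2.0812] F [ 1.8862 -2.6446  4.4865] M [-0.4056 -0.1837  0.0707] p [0.6036 0.071  0.0657]
```

>>> {"api": "carry_out", "payload": {
  "deltas": [-0.0006, 0.0008, -0.0005, 0, 0, 0.0, -0.0006, 0.0008, -0.0005, 0, 0, 0.15, -0.0006, 0.0008, -0.0005, 0, 0, 0.32, -0.0006, 0.0008, -0.0005, 0, 0, 0.48, -0.0006, 0.0008, -0.0005, 0, 0, 0.64],
  "grip_force": 50
}}

```text
time: 19.3
eef_pos: [0.6037, 0.0708, 0.0658]
tcp_rot: [0.091, 0.996, -0.001, 0.002]
contact_force: [2.6, -7.2, 4.5]
opening: 0.132
finger_force: 49.5
```

```bash
python3 go.py 0.603 0.071 0.065 79.8; python3 look.py 9 0.025 .538 .085 1.353 2>/dev/null
```

```text
shift [0.0008 0.0001 0.0008] turn [-0.0027  0.0034 -0.0051] t 19.3 q [-0.0488  0.3251  1.8561 -0.0038  0.9574 -1.4344] F [ 2.5506 -7.2003  4.4935] M [-1.0859 -0.3079  0.1601] p [0.6037 0.0708 0.0658]
side [0.5323 0.0911 1.3568] 1.0583384629862497e-05 77.74031832043262 [0.5962 0.0795] 45.048352833421056
top [0.538 0.085 1.253] nan 71.79161172989214 [nan nan] 0.0
```

>>> {"api": "carry_out", "payload": {
  "deltas": [0, 0, 0, 0, 0, 0.17, 0, 0, 0, 0, 0, 0.34, 0, 0, 0, 0, 0, 0.5, 0, 0, 0, 0, 0, 0.66, 0, 0, 0, 0, 0, 0.8]
}}

```text
time: 20.02
eef_pos: [0.6041, 0.0707, 0.0658]
tcp_rot: [0.472, 0.882, -0.001, 0.003]
contact_force: [2.5, -6.4, 4.0]
opening: 0.129
finger_force: 49.5
```

```bash
python3 go.py 0.603 0.071 0.065 30
```

```text
shift [ 0.0008 -0.0008  0.0008] turn [0.0015 0.005  0.0651] t 20.025 q [-0.0488  0.3253  1.8558 -0.0039  0.9565 -0.6352] F [ 2.4656 -6.3835  3.9811] M [-1.1117 -0.4533  0.2111] p [0.6041 0.0707 0.0658]
```

>>> {"api": "carry_out", "payload": {
  "deltas": [0, 0, 0, 0, 0, 0.06, 0, 0, 0, 0, 0, 0.1, 0, 0, 0, 0, 0, 0.14]
}}

```text
time: 20.4
eef_pos: [0.6044, 0.0697, 0.0658]
tcp_rot: [0.529, 0.849, -0.001, 0.004]
contact_force: [3.7, -9.2, 3.0]
opening: 0.132
finger_force: 57.1
```

```bash
python3 go.py 0.603 0.071 0.065 24.5
```

```text
shift [ 0.0018 -0.0007  0.0008] turn [0.0016 0.0078 0.029 ] t 20.4 q [-0.0492  0.3254  1.8556 -0.0075  0.9556 -0.5015] F [ 3.71   -9.2072  2.982 ] M [-1.4625 -0.5982  1.1149] p [0.6044 0.0697 0.0658]
```

The torque jumped to 1.1 N m, so the knob has reached its end stop. I'll back off slightly, release and rise.

>>> {"api": "carry_out", "payload": {
  "deltas": [0, 0, 0, 0, 0, -0.03, 0, 0, 0, 0, 0, -0.03]
}}

```text
time: 20.65
eef_pos: [0.6045, 0.0698, 0.0658]
tcp_rot: [0.516, 0.856, -0.001, 0.004]
contact_force: [3.9, -9.0, 2.6]
opening: 0.128
finger_force: 50.0
```

>>> {"api": "carry_out", "payload": {
  "deltas": [0, 0, 0, 0, 0, 0, 0, 0, 0, 0, 0, 0, 0, 0, 0, 0, 0, 0],
  "grip": 40
}}

```text
time: 21.02
eef_pos: [0.6016, 0.0731, 0.064]
tcp_rot: [0.518, 0.855, -0.0, -0.001]
contact_force: [-0.1, 0.1, -0.1]
opening: 0.399
finger_force: 0.0
```

>>> {"api": "carry_out", "payload": {
  "deltas": [0, 0, -0.03, 0, 0, 0, 0, 0, -0.07, 0, 0, 0, 0, 0, -0.12, 0, 0, 0, 0, 0, -0.16, 0, 0, 0]
}}

```text
time: 21.52
eef_pos: [0.6024, 0.0729, 0.2267]
tcp_rot: [0.518, 0.856, 0.0, 0.0]
contact_force: [1.1, 0.6, -0.1]
opening: 0.399
finger_force: 0.0
```

```bash
python3 look.py 10 0.025 .538 .085 1.353 2>/dev/null
python3 - <<'E'
from h import *
print(ctrl.get_state()["time"])
a=np.load("side10.npz")["im"][230:370,240:400,::-1]
cv2.imwrite("pics/c10.png",cv2.resize(a,None,fx=4,fy=4,interpolation=2))
E
```

```text
side [0.5396 0.0884 1.3428] 7.092868019508464e-06 76.93843895179754 [0.6038 0.0733] 119.41661734192355
top [0.5451 0.0799 1.238 ] 1.35402620696912e-06 70.93326913484688 [0.6083 0.0579] 145.2129429330384
21.625
```

View pics/c10.png

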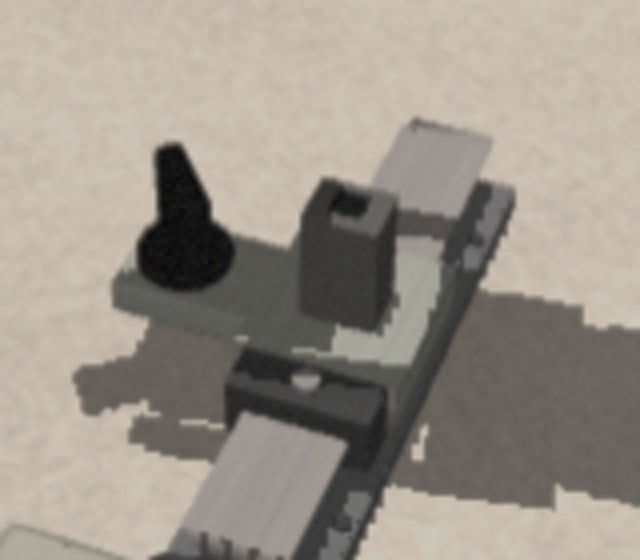

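The picture shows the carriage flush at the stop and the knob bar turned to about 119°, which is a knob angle of roughly 1.58 rad. The gripper is clear, so I'll hand in.

```bash
python3 -c "
from plant import ctrl
print(ctrl.sign_off())"
```

```text
the job is handed in; nothing more can be done
None
```

The job is handed in: the carriage is on the rail with its knob away from the robot, flush against the stop (pushed home at under 10 N) and clamped with the knob at about 1.58 rad; the arm is clear, the beaker, jar and box were not touched, and it took about 22 s.

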